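# Specimen jar out of the humidity chamber

### The arm

A 6-joint arm with a two-finger parallel gripper is mounted at the origin on the work surface. World frame = base frame: x ahead of the robot, y to its left, z up, the work surface at z = 0. Lengths are in mm, angles in degrees, forces in N, time in s.
With the tool pointing down it reaches from about 350 to 850 mm from the base axis. Payload 8.1 kg.
Tool frame: the origin (TCP) lies at the very end of the fingers, on their centre line; the grasp point (between the pads) lies r.tcp_to_grasp behind it (r.tcp_to_grasp is the distance from the TCP to the grasp point, in mm); z points along the fingers, y is the line along which they close (so a half turn about z gives the same grasp; the last joint's range is limited). The gripper opens to 85 mm and grips with 20 to 120 N. Pads are 22 mm wide; open, the fingers measure 114 mm over their backs; the gripper's body (76 mm by 85 mm) begins 54 mm behind the grasp point. The pads swing forward as they close: fully open they stand 13 mm farther back than shut.
Start: joints at [-79.034, 7.471, 85.268, -0, 87.261, -4.893], TCP at [163.988, -577.16, 231.292] pointing down, gripper open.
Joint ranges: [-169.43, 169.43], [-51.17, 129.36], [1.28, 143.12], [-76.62, 256.62], [0, 156.53], [-152.29, 152.29]. Speed limits (degrees/s): [136.94, 136.94, 159.86, 180, 180, 180].

### API

Orientations are given as [roll, pitch, yaw] about the fixed x, y, z axes, in that order (R = Rz(yaw) Ry(pitch) Rx(roll)).
In Python, from bench import r gives the robot as it stands.
- The arm moves only by the shell command python3 -m handwheel 'ROWS' [OPENING] [FORCE]. ROWS is JSON, a list of rows, each a list of 4 numbers: the shift along the tool's x, y, z in m, then the turn about the tool's z in degrees. A call has 1 to 10 rows; each row shifts and turns the commanded pose from where the row before left it, along the tool's axes as they then stand; what a row does not reach is not made up. A row lasts 1/10 s, in which the tool goes at most 50 mm and 8.59 degrees, less where a joint would pass 70% of its speed; a pose out of reach is approached as far as the arm can. A call is refused whole if a number of a shift passes 0.05 or a number of a turn 8.59, either way. A call with a gripper value outside its range is refused whole. OPENING is the finger opening in m, from 0 to 0.0854, set as the call begins (- or left out, the last holds). The fingers move at their own pace and stop on an object; FORCE is the grip in N (left out, the last holds). Time passes only in rows, so rows that do not move let the fingers close. It gives the time, the measured TCP pose, the force, the opening and the grip force at its end, in the units of the state.
- r.sense(): the state, without advancing time (a new reading comes with each control period).
- r.snapshot(name): name is "scene" or "top" or "wrist"; returns the picture (420x560x3 uint8, red, green, blue); there is no depth.
- r.camera_params(name): a dict with "fx", "fy", "cx", "cy" (pixels), "D" ([k1, k2, p1, p2, k3] as OpenCV has them; the pictures are not rectified), "R" (3x3) and "t" (3): a world point X has camera coordinates R X + t; the wrist camera has in their place "mount" (4x4, takes a point from camera to tool coordinates, whose origin is the TCP and whose axes are the flange's). Camera axes: x right, y down, z forward; pixel columns grow to the right and rows downward; lengths in mm; the calibration is good to about 2 mm. A picture is of the moment at which its call begins: read the wrist's pose just before it. camera_params takes no time and is no camera call.
- r.hand_in(): hands the job in; it is judged then, once.
The state is a dict: "time": time; "joint_pos": joint angles; "qd": joint speeds; "joint_efforts": joint torques, N m; "tool_pos": TCP position; "tcp_rot": TCP orientation; "ft_force": force on the tool from outside, world axes, zero at the start; "wrist_torque": the same for the moment, N m; "finger_gap": finger opening in mm; "grip_force": force on a finger pad.
Only numpy, scipy, OpenCV 4.12 (cv2) and the standard library are available. Lean on these libraries where they do the work, as an engineer would, in place of code of your own. Each camera call takes 0.05 s, during which the arm holds its last target. There are 200 camera calls.

### The job

Reach down through the round port in the white roof of the clear chamber, lift the jar with the green lid off its pedestal, and set it upright inside the shallow round yellow holder on the cutting mat. Set it down rather than dropping it, and leave the jar with the blue lid standing on its own pedestal in the chamber.

Things in the scene. Friction and masses are not known exactly. Their poses are not given: they have to be found in the camera images.
- jar_green_center (a point): Centre (half-way up, on the axis) of the wanted jar: a round plastic pot, 45 mm diameter, 60 mm high, straight-sided, white with a GREEN screw lid (top 17 mm), about 60 g; z up its axis. It starts upright on either pedestal in the chamber, within 6 mm of the pedestal's axis: centre 100 mm above the bench, top 10 mm below the roof's upper face.
- jar_blue_center (a point): Centre (half-way up, on the axis) of the other jar, same in shape and size but with a BLUE lid; it stands on the other pedestal and is to stay there.
- chamber: Fixed closed box, 220 (own x) x 390 (own y) x 140 mm high, 4 mm clear walls; origin at the centre of its underside on the bench, z up. White roof 6 mm thick, upper face at 140 mm (dark seals 2 mm higher), with two open round ports of 140 mm diameter at x = 0, y = +95 and -95 mm. Centred under each is a grey pedestal, 60 mm diameter, top at 70 mm. The ports are the only way in.
- holder: Fixed shallow round yellow cup on the pale cutting mat (3 mm thick): outer diameter 80 mm, inner 68 mm, 14 mm high, flat inner floor 6 mm above its underside. Origin at the centre of its underside (3 mm above the bench), z up. A jar standing in it has its centre 36 mm above this origin. Loose clutter stands at least 60 mm from its rim.
Mind the look-alikes: they are no part of the job. Leave any black or pink look-alike of the part that bears jar_green_center alone. Of the things that look like the holder, the larger one is meant.

How it is judged (in metres and radians):
On the way:
1. the green-lidded jar has been lifted up out of the chamber through the port (z of jar_green_center in the frame of chamber above 0.175 m), for 0.1 s.
At the end, for the whole second after the job is handed in: The green-lidded jar stands at rest in the yellow holder: its axis within 16 mm of the holder's, resting on the holder's floor (height within 6 mm), upright within 10 degrees, not held. The blue-lidded jar still stands upright (within 10 degrees) on its pedestal, within 20 mm of where it was (horizontal distance between jar_green_center and holder below 0.016 m and z of jar_green_center in the frame of holder between 0.03 and 0.042 m and angle between each of jar_green_center, jar_blue_center's own z axis and vertical below 0.17 rad and linear speed of jar_green below 0.03 m/s and distance of jar_blue_center from where it was at the start of the episode below 0.02 m); the robot touches nothing.
It fails at once if the green-lidded jar was dropped: let go over the holder more than 20 mm above its floor (horizontal distance between jar_green_center and holder below 0.08 m and z of jar_green_center in the frame of holder above 0.056 m and contact force between the fingers and jar_green below 0.02 N).
It also fails if it takes over 40 s, if anything falls off the work surface, if the arm or the gripper's body presses on something with over 40 N, if the wrist force passes 120 N, or if a joint passes its speed limit or range.

## Working session

There is one attempt and no reset: what is moved stays moved. The work goes in short steps, Python scripts to look and compute and a shell command to move; the robot and the scene stay as the last step left them, time stands still between calls to the robot, and variables do not carry over. Pictures are saved under pics/ and viewed, at most 10 in all, crops included, and the job is handed in when it is done.

```bash
mkdir -p pics
python3 - <<'E'
from bench import r
import cv2
for n in ("scene","top"):
    cv2.imwrite(f"pics/{n}0.png",r.snapshot(n)[:,:,::-1])
s=r.sense();print(s['time'],s['tool_pos'],s['tcp_rot'],r.tcp_to_grasp,s['finger_gap'])
print(r.camera_params("top"))
E
```

```text
0.1 [ 163.89635915 -576.64509249  230.31773366] [-1.79901259e+02 -9.65596177e-03  1.58600863e+01] 18.700000000000003 85.6743970871247
{'fx': 419.04165618706327, 'fy': 419.04165618706327, 'cx': 273.25040960847593, 'cy': 206.10178084425957, 'D': array([-0.04555114,  0.        ,  0.        ,  0.        ,  0.        ]), 'R': array([[-0.01155834, -0.99950472,  0.02926968],
       [-0.99521193,  0.00865769, -0.09735639],
       [ 0.09705476, -0.03025481, -0.99481909]]), 't': array([ -46.885527  ,  626.26619517, 1114.52458397])}
```

View pics/top0.png

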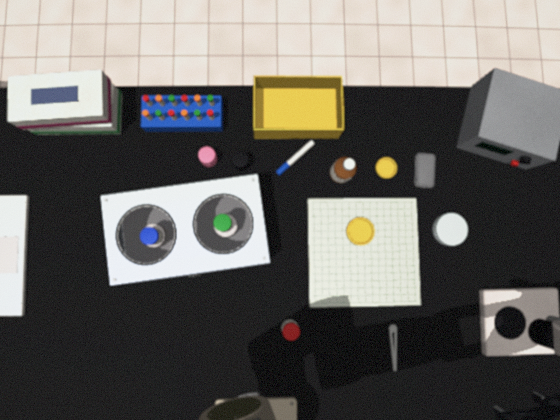

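View pics/scene0.png

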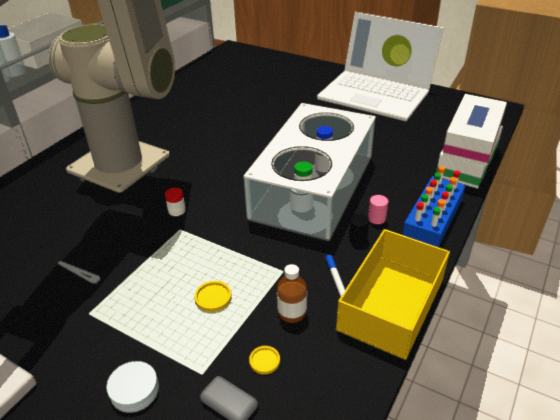

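The top view shows the green lid at (223,222) in the right port and the blue lid at (149,236). There are two yellow discs: (360,231), the larger one, on the mat, and (386,168), the smaller one, off the mat. The one on the mat fits. The pink and black look-alikes are at (207,156) and (241,159). Next I'll measure and confirm in one crop.

```bash
cat > h.py <<'E'
from bench import r
import cv2, numpy as np
def cam(n, T=None):
    p=r.camera_params(n); K=np.array([[p['fx'],0,p['cx']],[0,p['fy'],p['cy']],[0,0,1]])
    if 'R' in p: return K,np.array(p['D']),np.array(p['R']),np.array(p['t'])
    M=T@np.array(p['mount']); R=M[:3,:3].T
    return K,np.array(p['D']),R,-R@M[:3,3]
def onplane(c,px,z):
    K,D,R,t=c
    u=cv2.undistortPoints(np.array(px,float).reshape(-1,1,2),K,D).reshape(-1,2)
    d=np.c_[u,np.ones(len(u))]@R; o=-R.T@t
    return o+d*((z-o[2])/d[:,2])[:,None]
def blob(im,lo,hi,box):
    x0,y0,x1,y1=box; hsv=cv2.cvtColor(im,cv2.COLOR_RGB2HSV)
    m=cv2.inRange(hsv,lo,hi); k=np.zeros_like(m); k[y0:y1,x0:x1]=m[y0:y1,x0:x1]
    n,l,s,c=cv2.connectedComponentsWithStats(k); i=1+np.argmax(s[1:,4])
    cs,_=cv2.findContours((l==i).astype(np.uint8),cv2.RETR_EXTERNAL,cv2.CHAIN_APPROX_NONE)
    return c[i],s[i],cs[0].reshape(-1,2).astype(float)
def circ(c,cont,z):
    P=onplane(c,cont,z)[:,:2].astype(np.float32); ctr,rad=cv2.minEnclosingCircle(P)
    (ex,ey),ax,_=cv2.fitEllipse(P); return np.round([ex,ey,*ax],1)
def pose():
    from scipy.spatial.transform import Rotation as Q
    s=r.sense(); T=np.eye(4); T[:3,:3]=Q.from_euler('xyz',s['tcp_rot'],degrees=True).as_matrix(); T[:3,3]=s['tool_pos']; return T
E
python3 - <<'E'
from h import *
im=r.snapshot("top"); c=cam("top")
G=((45,90,40),(80,255,255)); B=((105,120,60),(130,255,255)); Y=((18,110,80),(35,255,255))
for nm,col,box,z in (("green",G,(190,190,260,260),130),("blue",B,(115,200,185,265),130),("hold",Y,(330,205,395,265),17),("small",Y,(368,150,402,185),14)):
    p,s,ct=blob(im,*col,box); print(nm,p.round(1),s,circ(c,ct,z))
# roof mask outline
m=((im.min(2)>130)*255).astype(np.uint8)[170:290,95:280]
cs,_=cv2.findContours(m,cv2.RETR_CCOMP,cv2.CHAIN_APPROX_NONE)
for q in cs:
    if len(q)>60:
        q=q.reshape(-1,2)+[95,170.]; P=onplane(c,q,140)[:,:2].astype(np.float32)
        print(len(q),"rect",cv2.minAreaRect(P),"ell",circ(c,q,140))
a=cv2.resize(im[140:270,190:410],None,fx=3.5,fy=3.5,interpolation=cv2.INTER_CUBIC); cv2.imwrite("pics/crop.png",a[:,:,::-1])
im=r.snapshot("scene"); c2=cam("scene")
for nm,col,box,z in (("green",G,(285,155,325,185),127),("hold",Y,(185,270,240,320),17),("small",Y,(240,340,290,380),12)):
    p,s,ct=blob(im,*col,box); print(nm,p.round(1),s,circ(c2,ct,z))
E
```

```text
green [222.  221.9] [213 214  18  17 240] [577.8  77.6  39.8  42.9]
blue [148.4 235.6] [140 228  18  17 260] [545.7 259.   40.7  45. ]
hold [360.  230.8] [347 217  27  28 599] [ 556.4 -293.8   74.    75.1]
small [386.  167.3] [375 156  23  23 414] [ 735.2 -374.7   63.    64.2]
64 rect ((582.4154663085938, 243.50909423828125), (21.338674545288086, 42.37607192993164), 56.78024673461914) ell [582.1 242.8  19.8  39.3]
491 rect ((561.339111328125, 169.1372528076172), (223.085205078125, 393.5068664550781), 7.544886589050293) ell [561.4 169.1 252.4 481.3]
230 rect ((546.5287475585938, 264.6024475097656), (149.61697387695312, 143.77938842773438), 55.41033172607422) ell [548.  265.2 144.9 145.4]
231 rect ((573.8074951171875, 80.20693969726562), (139.9271240234375, 150.0918426513672), 89.64464569091797) ell [572.5  81.8 135.3 145.9]
green [302.8 168.4] [294 161  19  16 246] [580.9  71.   44.8  66.6]
hold [212.5 296. ] [194 281  37  32 939] [ 561.1 -299.9   78.1   87.9]
small [264.2 359.3] [249 345  32  30 747] [ 739.2 -379.7   59.3   65.5]
```

View pics/crop.png

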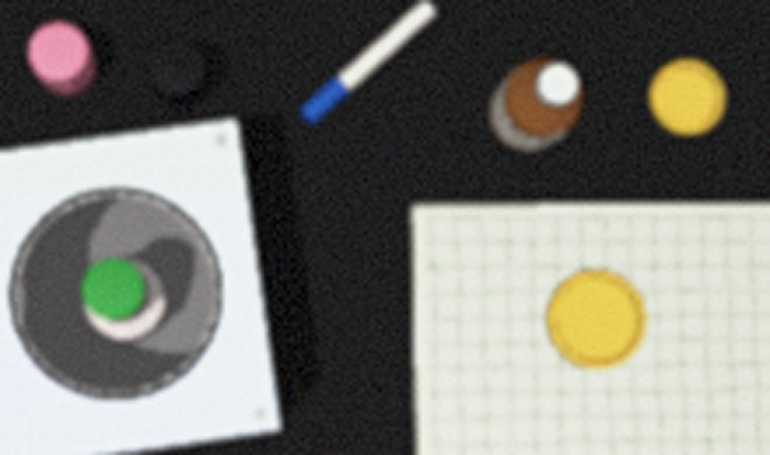

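The crop confirms both targets. The green-lidded jar stands in the right port, at about (578,77). The holder is the larger cup, on the mat, at about (556,-294); its 75 mm measured width fits 80, against 63 for the other. I'll go over the holder first for a wrist look on the way.

```bash
python3 -m handwheel '[[0.03,-0.011,0,0],[0.048,-0.0175,0,0],[0.048,-0.0175,0,0],[0.048,-0.0175,0,0],[0.048,-0.0175,0,0],[0.048,-0.0175,0,0],[0.048,-0.0175,0,0],[0.048,-0.0175,0,0],[0.04,-0.014,0,0],[0,0,0,0]]' 0.0854
python3 - <<'E'
from h import *
T=pose(); im=r.snapshot("wrist"); cv2.imwrite("pics/w1.png",im[:,:,::-1]); c=cam("wrist",T)
print(T[:3,3], r.sense()['time'])
p,s,ct=blob(im,(18,110,80),(35,255,255),(0,0,560,420)); print(p,s,circ(c,ct,17))
E
```

```text
time: 1.2
tool_pos: [511.7, -324.8, 230.8]
tcp_rot: [-179.9, -0.1, 16.2]
ft_force: [-1.6, -0.5, 0.2]
finger_gap: 85.5
grip_force: 0.0
[ 511.68945428 -324.77900937  230.84132079] 1.25
[268.41679086 134.05290611] [ 233   98   71   73 4026] [ 557.5 -293.7   77.6   77.9]
```

View pics/w1.png

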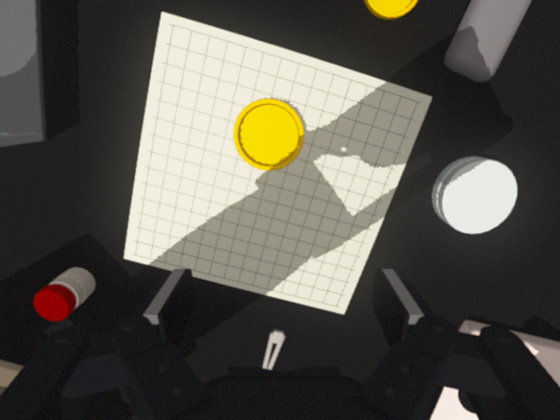

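The wrist view shows the holder at (268,134), in full view, at (557.5,-293.7), which agrees with the top view. Next, to the chamber.

```bash
python3 -m handwheel '[[0.01,-0.027,0,0],[0.0172,-0.0465,0,0],[0.0172,-0.0465,0,0],[0.0172,-0.0465,0,0],[0.0172,-0.0465,0,0],[0.0172,-0.0465,0,0],[0.0172,-0.0465,0,0],[0.0172,-0.0465,0,0],[0.004,-0.01,0,0],[0,0,0,0]]' 0.068
python3 - <<'E'
from h import *
T=pose(); im=r.snapshot("wrist"); cv2.imwrite("pics/w2.png",im[:,:,::-1]); c=cam("wrist",T)
print(T[:3,3], r.sense()['time'],r.sense()['tcp_rot'],r.sense()['joint_pos'])
p,s,ct=blob(im,(45,90,40),(80,255,255),(0,0,560,420)); print(p,s,circ(c,ct,130))
E
```

```text
time: 2.25
tool_pos: [538.0, 57.3, 231.2]
tcp_rot: [180.0, 0.0, 16.0]
ft_force: [0.3, 0.2, 0.6]
finger_gap: 68.0
grip_force: 0.0
[538.00287022  57.27871591 231.1564847 ] 2.3 [1.79960064e+02 3.29522380e-02 1.58999358e+01] [ 5.28052620e-01 -1.64750226e+00  9.47137405e+01 -4.73088443e-02
  8.69549500e+01  7.46306272e+01]
[270.46810176 155.71663405] [ 242  127   58   58 2555] [578.   79.4  42.8  44.1]
```

View pics/w2.png

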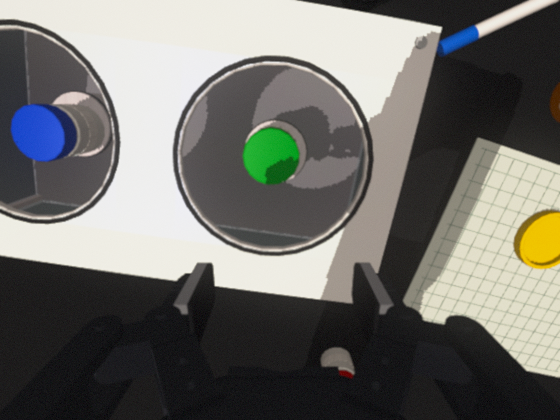

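The green lid is at (270,156), at (578,79), and the blue one is in the left port. Both agree with the top view, so I'll align and descend.

```bash
python3 -m handwheel '[[0.022,-0.005,0,0],[0.0225,-0.0047,0,0],[0,0,0,0],[0,0,0.03,0],[0,0,0.03,0],[0,0,0.02,0],[0,0,0,0]]' 0.068
```

```text
time: 3.0
tool_pos: [575.5, 75.6, 147.3]
tcp_rot: [-179.9, 0.4, 15.7]
ft_force: [-1.1, 0.9, -0.4]
finger_gap: 68.0
grip_force: 0.0
```

```bash
python3 -m handwheel '[[0.002,-0.002,0.01,0],[0,0,0.025,0],[0,0,0.02,0],[0,0,0.008,0],[0,0,0,0],[0,0,0,0]]' 0.068; python3 -c "
from h import *
print(pose()[:3,3])"
```

```text
time: 3.6
tool_pos: [580.8, 80.4, 89.8]
tcp_rot: [180.0, -0.1, 15.8]
ft_force: [-0.2, 0.0, 0.4]
finger_gap: 67.9
grip_force: 0.0
[580.76297453  80.42928851  89.79206669]
```

```bash
python3 -m handwheel '[[-0.002,0,0.003,0],[0,0,0,0]]' 0.068;  python3 -m handwheel '[[0,0,0,0],[0,0,0,0],[0,0,0,0],[0,0,0,0],[0,0,0,0],[0,0,0,0],[0,0,0,0],[0,0,0,0]]' 0.03 40
```

```text
time: 3.8
tool_pos: [578.3, 80.0, 86.1]
tcp_rot: [180.0, -0.1, 15.9]
ft_force: [-1.1, -0.3, -0.2]
finger_gap: 68.0
grip_force: 0.0
time: 4.6
tool_pos: [578.4, 80.1, 85.9]
tcp_rot: [180.0, -0.1, 15.9]
ft_force: [-1.2, -1.0, 5.9]
finger_gap: 44.1
grip_force: 40.8
```

```bash
python3 -m handwheel '[[0,0,-0.005,0],[0,0,-0.015,0],[0,0,-0.02,0],[0,0,-0.025,0],[0,0,-0.025,0],[0,0,-0.025,0],[0,0,-0.01,0],[0,0,-0.005,0],[0,0,0,0],[0,0,0,0]]'
python3 - <<'E'
from h import *
T=pose(); w=r.snapshot("wrist");s=r.snapshot("scene")
cv2.imwrite("pics/l.png",np.hstack([cv2.resize(w,(400,300)),cv2.resize(s[100:310,180:460],(400,300))])[:,:,::-1]); print(T[:3,3])
E
```

```text
time: 5.6
tool_pos: [577.1, 80.0, 213.8]
tcp_rot: [-180.0, 0.1, 15.9]
ft_force: [-0.6, -0.2, -0.8]
finger_gap: 44.0
grip_force: 40.8
[577.11948266  80.01692394 213.80844271]
```

View pics/l.png

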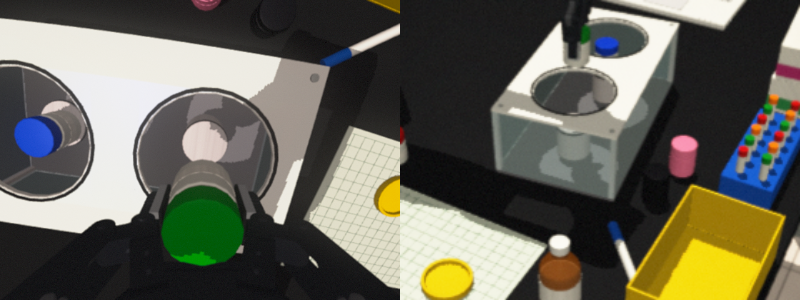

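The jar is held upright (wrist pane, about (200,225)), clear of the roof. Blue is undisturbed. Now I'll carry it to the holder.

```bash
python3 -m handwheel '[[-0.005,0.014,0,0],[-0.01,0.028,0,0],[-0.0146,0.0426,0,0],[-0.0146,0.0426,0,0],[-0.0146,0.0426,0,0],[-0.0146,0.0426,0,0],[-0.0146,0.0426,0,0],[-0.0146,0.0426,0,0],[-0.011,0.033,0,0],[-0.0077,0.0234,0,0]]';  python3 -m handwheel '[[0,0,0,0],[0,0,0.02,0],[0,0,0.03,0],[0,0,0.03,0],[0,0,0.03,0],[0,0,0.015,0],[0,0,0,0],[0,0,0,0]]'
```

```text
time: 6.7
tool_pos: [556.4, -297.1, 214.5]
tcp_rot: [-180.0, 0.1, 15.7]
ft_force: [0.0, 0.5, -1.0]
finger_gap: 44.3
grip_force: 40.9
time: 7.5
tool_pos: [558.2, -293.8, 91.2]
tcp_rot: [180.0, -0.0, 15.9]
ft_force: [1.0, -0.9, -0.2]
finger_gap: 44.3
grip_force: 41.0
```

```bash
python3 -m handwheel '[[0,0,0.02,0],[0,0,0.02,0],[0,0,0.01,0],[0,0,0,0],[0,0,0,0]]'
python3 - <<'E'
from h import *
T=pose(); w=r.snapshot("wrist");s=r.snapshot("scene")
cv2.imwrite("pics/p.png",np.hstack([cv2.resize(w,(400,300)),cv2.resize(s[240:345,140:280],(400,300))])[:,:,::-1]); print(T[:3,3])
E
```

```text
time: 8.0
tool_pos: [558.7, -294.1, 41.8]
tcp_rot: [179.9, -0.1, 15.9]
ft_force: [0.6, 0.3, -0.8]
finger_gap: 44.2
grip_force: 41.0
[ 558.71600626 -294.10442737   41.76733249]
```

View pics/p.png

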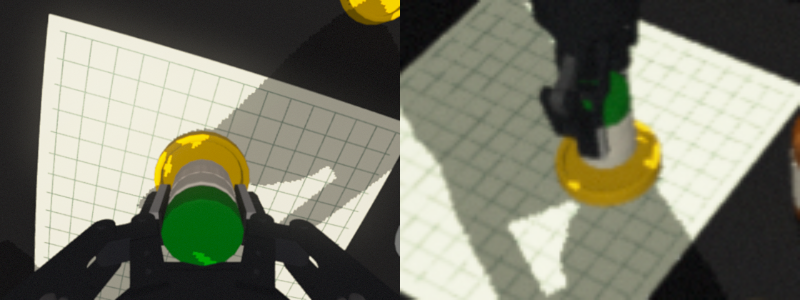

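The jar is centred over the holder in both panes, with its bottom still about 16 mm above the floor. I'll lower it gently until it touches.

```bash
python3 -m handwheel '[[0,0,0.005,0],[0,0,0.004,0],[0,0,0.003,0],[0,0,0,0]]'; python3 -m handwheel '[[0,0,0.002,0],[0,0,0,0]]';python3 -m handwheel '[[0,0,0.001,0],[0,0,0,0]]'
```

```text
time: 8.5
tool_pos: [557.4, -293.3, 27.4]
tcp_rot: [-179.9, 0.1, 15.9]
ft_force: [-1.1, 0.6, -0.7]
finger_gap: 44.1
grip_force: 41.0
time: 8.7
tool_pos: [557.8, -293.5, 26.0]
tcp_rot: [-180.0, 0.0, 15.9]
ft_force: [-0.6, -0.1, -0.1]
finger_gap: 44.5
grip_force: 41.0
time: 8.9
tool_pos: [557.9, -293.7, 25.3]
tcp_rot: [180.0, -0.0, 15.9]
ft_force: [1.0, 0.2, -0.9]
finger_gap: 43.8
grip_force: 41.0
```

```bash
python3 -m handwheel '[[0,0,0.001,0],[0,0,0,0]]'; python3 -m handwheel '[[0,0,0.001,0],[0,0,0,0]]'
```

```text
time: 9.1
tool_pos: [558.1, -293.7, 25.0]
tcp_rot: [180.0, -0.0, 15.9]
ft_force: [-3.5, 1.5, 5.1]
finger_gap: 44.3
grip_force: 41.3
time: 9.3
tool_pos: [558.1, -293.7, 25.0]
tcp_rot: [180.0, -0.0, 15.9]
ft_force: [-6.9, 3.1, 13.2]
finger_gap: 44.2
grip_force: 42.1
```

Touchdown. Next I'll ease off 1 mm, open and retreat.

```bash
python3 -m handwheel '[[0,0,-0.001,0],[0,0,0,0]]'; python3 -m handwheel '[[0,0,0,0],[0,0,0,0],[0,0,0,0],[0,0,0,0],[0,0,0,0]]' 0.07; python3 -m handwheel '[[0,0,-0.005,0],[0,0,-0.02,0],[0,0,-0.03,0],[0,0,-0.04,0],[0,0,-0.04,0],[0,0,-0.03,0],[0,0,0,0],[0,0,0,0],[0,0,0,0]]'
python3 - <<'E'
from h import *
T=pose(); w=r.snapshot("wrist");s=r.snapshot("scene")
cv2.imwrite("pics/e.png",np.hstack([cv2.resize(w,(400,300)),cv2.resize(s[100:330,140:446],(400,300))])[:,:,::-1])
p,q,ct=blob(w,(45,90,40),(80,255,255),(0,0,560,420)); print(p,q,circ(cam("wrist",T),ct,69))
E
```

```text
time: 9.5
tool_pos: [558.3, -293.8, 25.0]
tcp_rot: [180.0, -0.0, 15.9]
ft_force: [-3.0, 0.8, 5.8]
finger_gap: 44.3
grip_force: 41.2
time: 10.0
tool_pos: [557.9, -293.6, 24.1]
tcp_rot: [-180.0, 0.0, 15.9]
ft_force: [-0.2, -0.6, -0.5]
finger_gap: 69.9
grip_force: 0.0
time: 10.9
tool_pos: [557.2, -293.1, 187.8]
tcp_rot: [-179.9, 0.1, 15.9]
ft_force: [0.6, 0.2, 0.1]
finger_gap: 69.6
grip_force: 0.0
[284.41564417 201.99079755] [ 260  177   50   51 1956] [ 559.2 -293.1   41.9   45. ]
```

View pics/e.png

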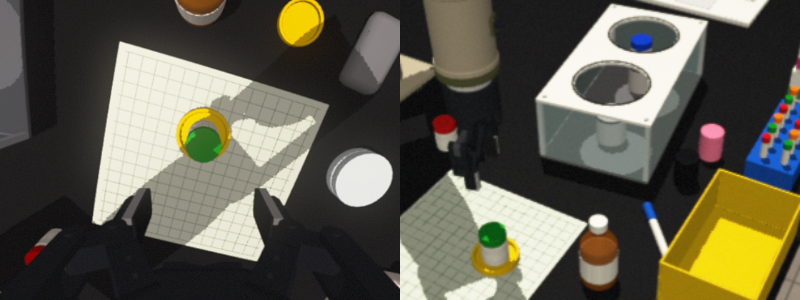

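The jar stands upright and centred in the holder, at (559,-293) against (557.5,-294). Blue is on its pedestal and the gripper is clear.

```bash
python3 -c "
from bench import r
print(r.hand_in())"
```

```text
the job is handed in; nothing more can be done
None
```

The green-lidded jar now stands upright in the yellow holder, about 2 mm off its centre by the wrist camera; the blue-lidded jar is still on its pedestal, and the job was handed in at about 11 s (no verdict was returned).

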